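# Put the bench scraper back in its slanted block

### The job

The bench scraper is standing in the metal drying stand. Take it by its black bar handle, lift it out and slide its blade into the slot of the slanted wooden block, keeping hold of it until the blade is more than half in; leave it fully home, with the handle's underside seated on the wood, and let go. Do not disturb the loose spice jar, tub, pastry ring or baking cups.

Things in the scene. Friction and masses are not known exactly. Their poses are not given: they have to be found in the camera images.
- scraper: Bench scraper, 0.18 kg: steel blade 90 mm long (x), 4 mm thick (y), below a black bar handle 100 mm (x) x 22 mm (y) x 46 mm (z). Origin: middle of the blade's lower edge; z points along the blade to the handle, whose underside is at z = 70 mm, its top at 116 mm. Front and back alike. Starts upright in the stand's groove, its handle resting on the plates' tops.
- scraper_grip (a point): Point inside the scraper's handle, midway in length and thickness, 97 mm above the blade's lower edge (27 mm above the handle's underside, 19 mm below its top). Its axes are the scraper's. Grip here across the 22 mm thickness (closing along the scraper's y).
- block: Fixed wooden block 120 x 60 x 84 mm leaning 30 degrees towards the robot's side, one slot in its upper face. Origin: centre of the slot's mouth, 108 mm above the table. z: out of the slot (30 degrees from vertical), so the blade goes in along -z. x: along the slot, rising away from the robot. y: level, across it. Slot 96 mm (x) x 7 mm (y), 77 mm deep, mouth edges chamfered 4 mm.
- seat (a point): Point deep in the block's slot, 70 mm below the mouth along the slot; axes as the block's. The scraper's origin lies here when it is fully home (handle's underside on the wood), its z along the block's z, its x along the block's x, either way round. The block stands on a steel foot plate 170 x 80 mm, 8 mm thick.
- stand: Fixed aluminium drying stand: foot plate 130 x 76 mm, 6 mm thick, with two upright plates 104 mm long (x), 7 mm thick, their tops 80 mm above the table, 10 mm apart, and 6 mm wide end plates (tops 56 mm up). Origin: centre of the underside; z up, x along the groove.
- spice_jar: Loose spice jar, bystander, 47 mm across, 97 mm tall; origin at the centre of its underside.
- tub: Loose lidded tub, bystander, 74 mm across, 70 mm tall; origin at the centre of its underside.
- cutter_ring: Loose plain pastry cutter ring, bystander, 70 mm across, 35 mm tall; origin at the centre of its underside.
- baking_cups: Loose stack of paper baking cups, bystander, 59 mm across, 59 mm tall; origin at the centre of its underside.
Mind the look-alikes: they are no part of the job. There is more than one size of the part that bears block; the job needs the larger.

How it is judged (in metres and radians):
On the way, in this order (a step that is already met when the one before it is completed fails the run):
1. The scraper is lifted clear of the drying stand (its blade's lower edge more than 85 mm above the stand's underside) (z of scraper in the frame of stand above 0.085 m), for 0.1 s.
2. The blade is more than half in the slot (its lower edge at least 36 mm below the mouth) while the fingers still hold the scraper (z of scraper in the frame of block below -0.036 m and x of scraper in the frame of block between -0.012 and 0.012 m and y of scraper in the frame of block between -0.006 and 0.006 m and angle between the z axis of scraper and the z axis of block, either way round below 0.12 rad and contact force between the fingers and scraper above 1 N), for 0.1 s.
At the end, for the whole second after the job is handed in: The blade is in the slot of the slanted block and fully home: lower edge within 3 mm of its seat (at least 67 mm below the mouth), centred within 6 mm along and 4 mm across the slot, within 4 degrees of the slot's direction, at rest and released (z of scraper in the frame of block below -0.067 m and x of scraper in the frame of block between -0.006 and 0.006 m and y of scraper in the frame of block between -0.004 and 0.004 m and angle between the z axis of scraper and the z axis of block, either way round below 0.07 rad and angle between the x axis of scraper and the x axis of block, either way round below 0.07 rad and linear speed of scraper below 0.01 m/s and contact force between the fingers and scraper below 0.1 N); the robot touches nothing.
It fails at once if Spice jar pushed or knocked more than 20 mm (distance of spice_jar from where it was at the start of the episode above 0.02 m).
It fails at once if Tub pushed or knocked more than 20 mm (distance of tub from where it was at the start of the episode above 0.02 m).
It fails at once if Pastry ring pushed or knocked more than 20 mm (distance of cutter_ring from where it was at the start of the episode above 0.02 m).
It fails at once if Stack of baking cups pushed or knocked more than 20 mm (distance of baking_cups from where it was at the start of the episode above 0.02 m).
It also fails if it takes over 45 s, if anything falls off the work surface, if the arm or the gripper's body presses on something with over 40 N, if the wrist force passes 120 N, or if a joint passes its speed limit or range.

### The arm

A 6-joint arm with a two-finger parallel gripper is mounted at the origin on a cart in front of the work surface, level with it; the furniture and walls round the work are solid. World frame = base frame: x ahead of the robot, y to its left, z up, the work surface at z = 0. Lengths are in mm, angles in rad, forces in N, time in s.
With the tool pointing down it reaches from about 350 to 975 mm from the base axis. Payload 7.1 kg.
Tool frame: the origin (TCP) lies at the very end of the fingers, on their centre line; the grasp point (between the pads) lies 19 mm behind it; z points along the fingers, y is the line along which they close (so a half turn about z gives the same grasp; the last joint's range is limited). The gripper opens to 88 mm and grips with 3 to 60 N. Pads are 20 mm wide; open, the fingers measure 115 mm over their backs; the gripper's body (75 mm by 178 mm) begins 61 mm behind the grasp point.
Start: joints at [1.232, 0.423, 1.63, -0, 1.089, -0.019], TCP at [196.453, 593.305, 222.675] pointing down, gripper open.
Joint ranges: [-3, 3], [-0.9, 2.11], [0.09, 2.58], [-1.31, 4.45], [0.11, 2.69], [-2.54, 2.54]. Speed limits (rad/s): [2.39, 2.39, 3.01, 3.14, 3.14, 3.14].

### API

Orientations are given as a rotation vector (axis times angle).
In Python, from workcell import * gives the robot as it stands.
- The arm moves only by the tool step_arm, never from a script. Its argument "deltas" is a list of rows, each a list of 3 entries, a list of its own where there are three numbers: the shift along the tool's x, y, z in units of 300 mm (1.0 is 300 mm), then the turn, a rotation vector about the tool's x, y, z in units of 1.5 rad (1.0 is 1.5 rad), then the gripper command: -1 is shut, 1 is fully open, values between are in proportion. In form: [[[dx, dy, dz], [rx, ry, rz], gripper], ...]. A call has 1 to 20 rows; each row is the pose to reach, as a shift and turn from the pose commanded when the call began, along the tool's axes at that moment; what a row does not reach only later rows make up. A row lasts 1/12 s, in which the tool goes at most 41.7 mm and 7.16 degrees, less where a joint would pass 70% of its speed; a pose out of reach is approached as far as the arm can. A call with a number of a shift or a turn outside -1 to 1 is refused whole. A call with a gripper value outside its range is refused whole. The fingers move at their own pace and stop on an object; the grip force is fixed at half the most. Time passes only in rows, so rows that repeat a pose let the fingers close. It gives the time, the measured TCP pose, the force, the opening and the grip force at its end, in the units of the state.
- get_obs(): the state, without advancing time (a new reading comes with each control period).
- get_image(name): name is "side" or "top" or "wrist"; returns a dict with "pixels" (384x512x3 uint8, red, green, blue), "fx", "fy", "cx", "cy" (pixels), "dist_coeffs" ([k1, k2, p1, p2, k3] as OpenCV has them; the pictures are not rectified), "T" (4x4, takes a point from camera to world coordinates). Camera axes: x right, y down, z forward; pixel columns grow to the right and rows downward; lengths in mm; the calibration is good to about 2 mm. A picture is of the moment at which its call begins. There is no depth.
- close_job(): hands the job in; it is judged then, once.
The state is a dict: "t": time; "qpos": joint angles; "qvel": joint speeds; "joint_torque": joint torques, N m; "ee_pos": TCP position; "orientation": TCP orientation; "ft_force": force on the tool from outside, world axes, zero at the start; "moment": the same for the moment, N m; "width": finger opening in mm; "grasp_force": force on a finger pad.
Only numpy, scipy, OpenCV 4.12 (cv2) and the standard library are available. Lean on these libraries where they do the work, as an engineer would, in place of code of your own. Each camera call takes 0.05 s, during which the arm holds its last target. There are 200 camera calls.

## Working session

There is one attempt and no reset: what is moved stays moved. The work goes in short steps, Python scripts to look and compute and a tool call to move; the robot and the scene stay as the last step left them, time stands still between calls to the robot, and variables do not carry over. Pictures are saved under pics/ and viewed, at most 12 in all, crops included, and the job is handed in when it is done.

Besides the shell and the picture viewer there is one more tool, called after ">>>" as a command line: name --argument value ..., lists and objects as JSON in quotes. step_arm: Moves the arm, as the interface text tells. Its arguments: {"type":"object","properties":{"deltas":{"type":"array","items":{"type":"array"}}},"required":["deltas"]}

```bash
mkdir -p pics; cat > h.py <<'E'
from workcell import *
import numpy as np, cv2, pickle
from scipy.spatial.transform import Rotation as R
def snap(n,f):
    im=get_image(n); cv2.imwrite(f'pics/{f}.png',im['pixels'][:,:,::-1]); pickle.dump(im,open(f'pics/{f}.pkl','wb')); return im
def load(f): return pickle.load(open(f'pics/{f}.pkl','rb'))
def ray(im,uv):
    K=np.array([[im['fx'],0,im['cx']],[0,im['fy'],im['cy']],[0,0,1]])
    p=cv2.undistortPoints(np.array(uv,float).reshape(-1,1,2),K,np.array(im['dist_coeffs']))[:,0]
    T=np.array(im['T']); d=np.c_[p,np.ones(len(p))]@T[:3,:3].T
    return T[:3,3],d
def onplane(im,uv,z):
    o,d=ray(im,uv); return o+d*((z-o[2])/d[:,2])[:,None]
def proj(im,P):
    K=np.array([[im['fx'],0,im['cx']],[0,im['fy'],im['cy']],[0,0,1]]); T=np.linalg.inv(np.array(im['T']))
    return cv2.projectPoints(np.array(P,float).reshape(-1,1,3),cv2.Rodrigues(T[:3,:3])[0],T[:3,3],K,np.array(im['dist_coeffs']))[0][:,0]
E
python3 - <<'E'
from h import *
for n in('top','side','wrist'):
    im=snap(n,n+'0'); print(n,np.round(im['T'],2).tolist())
a=np.hstack([cv2.imread('pics/top0.png')])
print(get_obs())
E
```

```text
top [[-0.03, -0.99, 0.14, 340.85], [-1.0, 0.03, -0.01, -26.57], [0.0, -0.14, -0.99, 1568.48], [0.0, 0.0, 0.0, 1.0]]
side [[0.95, -0.16, 0.26, 255.56], [-0.3, -0.52, 0.8, -969.57], [0.0, -0.84, -0.54, 733.04], [0.0, 0.0, 0.0, 1.0]]
wrist [[0.31, 0.9, 0.29, 115.86], [0.95, -0.3, -0.1, 619.01], [-0.0, 0.3, -0.95, 384.64], [0.0, 0.0, 0.0, 1.0]]
{'t': 0.15, 'qpos': array([ 1.23202158e+00,  4.23678689e-01,  1.63050590e+00, -3.17108587e-05,
        1.08861840e+00, -1.89917803e-02]), 'qvel': array([-0.00035222, -0.00127886, -0.00208963, -0.0002108 ,  0.0027777 ,
       -0.00029386]), 'joint_torque': array([-8.41475958e-05, -5.44979310e+01, -2.73919541e+01,  6.43778220e-02,
        2.04249204e-02, -1.07121446e-04]), 'ee_pos': array([196.30815195, 592.90698411, 222.07527482]), 'orientation': array([-5.00123532e-01, -3.10133808e+00,  1.87859911e-03]), 'ft_force': array([ 1.05371097, -0.36447249, -0.12460943]), 'moment': array([-0.00203729,  0.0271356 , -0.093052  ]), 'grasp_force': 0.0, 'width': 87.29486568780538}
```

View pics/top0.png

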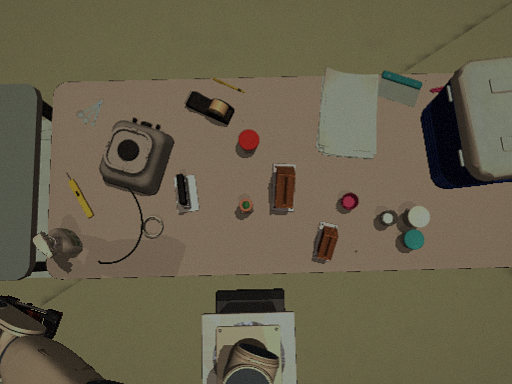

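View pics/side0.png

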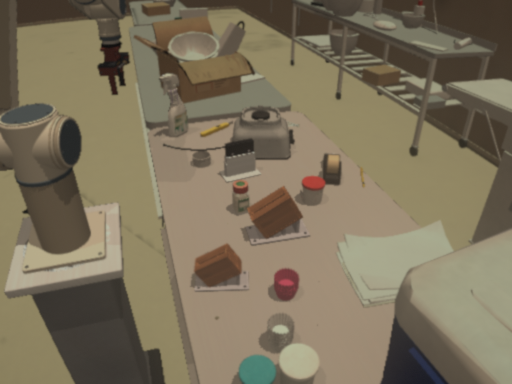

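The top view shows the candidates. The black-barred thing in the metal stand is at (183,190), seen from the side at (240,148). Other things that could be mistaken for it are the tape dispenser (210,107), the teal scraper (400,85) and the black kettle knob (128,150). There are two wooden blocks, a larger one at (285,187) and a smaller one at (327,242). By description I choose the bar at (183,190) and the block at (285,187), and check both in a crop.

```bash
python3 - <<'E'
from h import *
t=cv2.imread('pics/top0.png'); s=cv2.imread('pics/side0.png')
a=cv2.resize(t[155:225,165:310],None,fx=5,fy=5,interpolation=cv2.INTER_CUBIC)[:,:725]
b=cv2.resize(s[130:250,205:325],None,fx=2,fy=2,interpolation=cv2.INTER_CUBIC)
c=np.zeros((350+240,725,3),np.uint8); c[:350]=a; c[350:,:240]=b
cv2.imwrite('pics/crop1.png',c)
im=load('top0')
for n,uv,z in[('scr',(183,190),100),('blk',(285,187),108),('small',(327,242),80),('jar',(246,206),97),('tub',(249,140),70),('cups',(349,201),59),('ring',(152,227),35)]:
    print(n,np.round(onplane(im,[uv],z)[0]))
E
```

```text
scr [565. 204. 100.]
blk [ 565. -136.  108.]
small [ 380. -272.   80.]
jar [506.  -5.  97.]
tub [739. -20.  70.]
cups [ 518. -357.   59.]
ring [449. 322.  35.]
```

View pics/crop1.png

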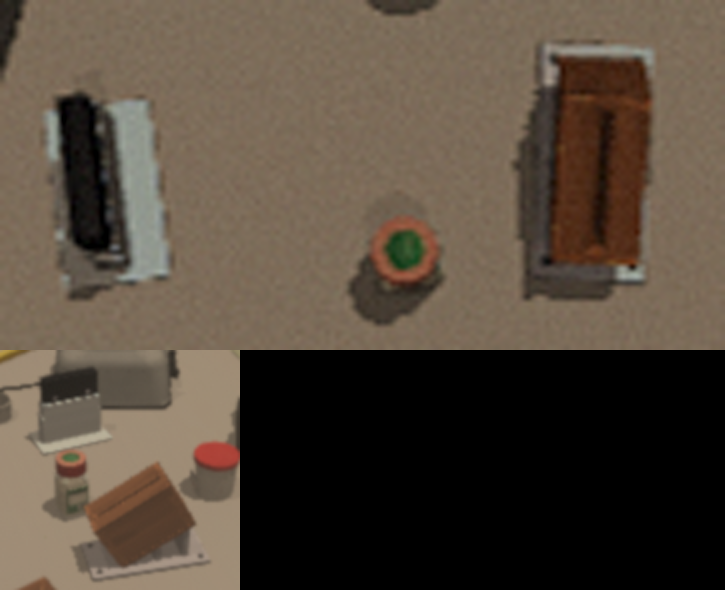

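The crop confirms both. The black bar sits in the light stand at crop (85,170), and the larger slanted block has its slot at crop (603,180). Next I measure both and check clearances.

```bash
cat >> h.py <<'E'
def mask_blob(im,roi,f):
    u0,v0,u1,v1=roi; p=im['pixels'][v0:v1,u0:u1].astype(int); m=f(p[...,0],p[...,1],p[...,2]).astype(np.uint8)
    n,l,s,c=cv2.connectedComponentsWithStats(m); k=1+np.argmax(s[1:,4]); 
    r=cv2.minAreaRect(np.argwhere(l==k)[:,::-1].astype(np.float32)+[[u0,v0]]) if 0 else cv2.minAreaRect((np.argwhere(l==k)[:,::-1]+np.array([u0,v0])).astype(np.float32))
    return cv2.boxPoints(r), s[k]
def delta(P,x,z,o=None):
    "tool x,z axes in world -> shift and turn in units"
    o=o or get_obs(); A=R.from_rotvec(o['orientation']); z=np.array(z,float);z/=np.linalg.norm(z); x=np.array(x,float); x-=z*(x@z); x/=np.linalg.norm(x)
    B=R.from_matrix(np.c_[x,np.cross(z,x),z])
    return np.round(A.inv().apply(np.array(P)-o['ee_pos'])/300,4), np.round((A.inv()*B).as_rotvec()/1.5,4)
E
python3 - <<'E'
from h import *
im=load('top0')
b,s=mask_blob(im,(170,165,200,220),lambda r,g,b:r+g+b<110); print(s,b.round(1).tolist(),onplane(im,b,126).round().tolist())
si=load('side0')
b,s=mask_blob(si,(220,135,260,165),lambda r,g,b:r+g+b<110); print(s,b.round(1).tolist(),onplane(si,[b.mean(0)],103).round())
print('kettle base side',onplane(si,[(238,150),(262,157),(290,157)],0).round().tolist())
for h in(120,160,200): print(h,onplane(im,[(173,155),(160,193),(103,180)],h).round().tolist(), onplane(si,[(262,107),(258,118)],h).round().tolist())
print('bottle',onplane(im,[(45,243)],200).round(),onplane(si,[(178,133)],0).round())
for P in([330,420,320],[480,215,300]): print(delta(P,[-1,.1,0],[0,0,-1]))
E
```

```text
[  7   9  11  32 231] [[175.8000030517578, 174.39999389648438], [183.89999389648438, 173.39999389648438], [187.5, 204.60000610351562], [179.39999389648438, 205.5]] [[614.0, 224.0, 126.0], [616.0, 197.0, 126.0], [512.0, 186.0, 126.0], [510.0, 212.0, 126.0]]
[  6   8  26  12 164] [[225.39999389648438, 145.89999389648438], [250.60000610351562, 140.89999389648438], [252.3000030517578, 149.6999969482422], [227.1999969482422, 154.8000030517578]] [[567. 207. 103.]]
kettle base side [[610.0, 383.0, 0.0], [682.0, 301.0, 0.0], [783.0, 270.0, 0.0]]
120 [[681.0, 234.0, 120.0], [554.0, 277.0, 120.0], [602.0, 465.0, 120.0]] [[745.0, 495.0, 120.0], [695.0, 392.0, 120.0]]
160 [[671.0, 227.0, 160.0], [548.0, 269.0, 160.0], [595.0, 452.0, 160.0]] [[713.0, 399.0, 160.0], [666.0, 303.0, 160.0]]
200 [[662.0, 220.0, 200.0], [542.0, 260.0, 200.0], [588.0, 438.0, 200.0]] [[681.0, 304.0, 200.0], [637.0, 214.0, 200.0]]
bottle [[397. 611. 200.]] [[408. 609.   0.]]
(array([-0.6042, -0.4074, -0.3259]), array([-8.000e-04, -1.000e-04, -1.467e-01]))
(array([-1.2937, -0.8989, -0.2587]), array([-8.000e-04, -1.000e-04, -1.467e-01]))
```

>>> step_arm --deltas '[[[-0.6,-0.4,-0.33],[0,0,-0.147],1],[[-0.6,-0.4,-0.33],[0,0,-0.147],1],[[-0.6,-0.4,-0.33],[0,0,-0.147],1],[[-0.6,-0.4,-0.33],[0,0,-0.147],1],[[-0.6,-0.4,-0.33],[0,0,-0.147],1],[[-0.6,-0.4,-0.33],[0,0,-0.147],1],[[-1.0,-0.9,-0.26],[0,0,-0.147],1],[[-1.0,-0.9,-0.26],[0,0,-0.147],1],[[-1.0,-0.9,-0.26],[0,0,-0.147],1],[[-1.0,-0.9,-0.26],[0,0,-0.147],1],[[-1.0,-0.9,-0.26],[0,0,-0.147],1],[[-1.0,-0.9,-0.26],[0,0,-0.147],1],[[-1.0,-0.9,-0.26],[0,0,-0.147],1],[[-1.0,-0.9,-0.26],[0,0,-0.147],1]]'

```text
t: 1.32
ee_pos: [396.4, 243.1, 300.8]
orientation: [0.157, 3.138, 0.001]
ft_force: [-0.9, -0.3, 0.1]
width: 87.8
grasp_force: 0.0
```

```bash
python3 - <<'E'
from h import *
o=get_obs(); print(o['t'],o['ee_pos'],o['qpos'].round(2)); snap('wrist','w1')
im,si=load('top0'),load('side0')
def tri(a,b):
    (o1,d1),(o2,d2)=ray(im,[a]),ray(si,[b]); s=np.linalg.lstsq(np.c_[d1[0],-d2[0]],o2-o1,rcond=None)[0]; return ((o1+s[0]*d1[0]+o2+s[1]*d2[0])/2).round()
print('knob',tri((128,150),(262,109)))
print(tri((285,187),(275,204)))
E
```

```text
1.3167 [396.3983637  243.09449404 300.78731404] [ 0.52  0.09  1.89  0.    1.16 -0.95]
knob [697. 371. 164.]
[ 570. -137.  102.]
```

View pics/w1.png

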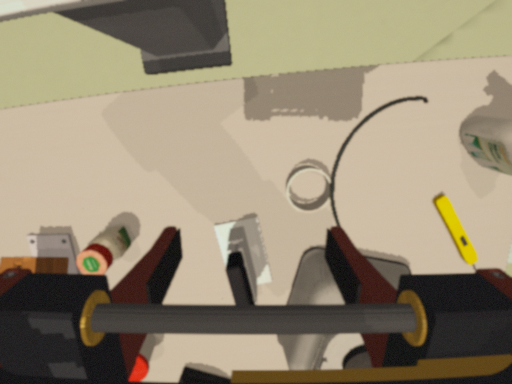

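The wrist view shows the handle at (240,280), partly behind the gripper bar, with the kettle at (330,310) and the jar at (95,255). The kettle knob tops out at 164 mm, so the gripper body clears it. I'll move further forward for a clear look.

```bash
python3 - <<'E'
from h import *
print(delta([495,205,270],[-1,-.11,0],[0,0,-1]))
E
```

```text
(array([-0.3402, -0.0954,  0.1027]), array([ 3.000e-04,  1.000e-04, -1.389e-01]))
```

>>> step_arm --deltas '[[[-0.34,-0.095,0.1],[0,0,-0.139],1],[[-0.34,-0.095,0.1],[0,0,-0.139],1],[[-0.34,-0.095,0.1],[0,0,-0.139],1],[[-0.34,-0.095,0.1],[0,0,-0.139],1],[[-0.34,-0.095,0.1],[0,0,-0.139],1]]'

```text
t: 1.78
ee_pos: [495.3, 205.0, 269.8]
orientation: [0.171, -3.135, 0.0]
ft_force: [-0.7, -0.4, -0.5]
width: 87.9
grasp_force: 0.0
```

```bash
python3 - <<'E'
from h import *
o=get_obs(); print(o['t'],o['ee_pos']); im=snap('wrist','w2')
c=proj(im,[[x,y,126] for x,y in((614,224),(616,197),(512,186),(510,212))]); print(c.round().tolist())
E
```

```text
1.7833 [495.26107463 204.98601358 269.76106499]
[[258.0, 278.0], [236.0, 277.0], [234.0, 194.0], [258.0, 195.0]]
```

View pics/w2.png

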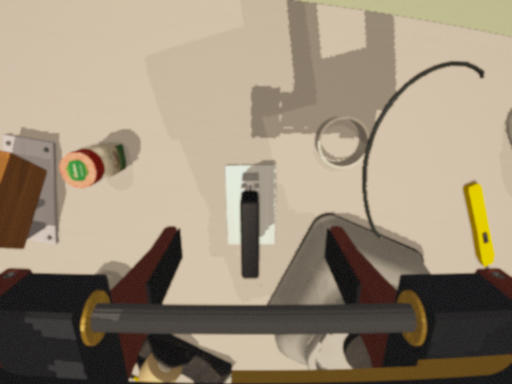

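The handle is fully visible at (250,235), aligned with the image column, with the kettle's near edge to its right at (300,270).

```bash
python3 - <<'E'
from h import *
im=load('w2')
p=im['pixels'][180:290,230:272].astype(int).sum(2); m=p<130
rows=[]
for v in range(0,110,6):
    c=np.flatnonzero(m[v]); print(v+180,(c.min()+230,c.max()+230,len(c)) if len(c) else None, p[v].min())
L=[( np.flatnonzero(m[v]).min()+230-.5,np.flatnonzero(m[v]).max()+230.5,v+180) for v in range(28,90) if m[v].any()]
L=np.array(L); 
for k in(0,1):
    w=onplane(im,L[:,[k,2]],126); f=np.polyfit(w[:,0],w[:,1],1); print('edge',f,np.polyval(f,563))
b,s=mask_blob(im,(230,180,272,290),lambda r,g,b:r+g+b<130); print(b.tolist(),onplane(im,b,126).round(1).tolist())
E
```

```text
180 None 375
186 None 320
192 (np.int64(244), np.int64(255), 12) 36
198 (np.int64(243), np.int64(256), 14) 24
204 None 140
210 None 143
216 None 131
222 None 130
228 None 133
234 None 130
240 None 130
246 (np.int64(256), np.int64(257), 2) 124
252 None 130
258 (np.int64(254), np.int64(254), 1) 123
264 (np.int64(256), np.int64(256), 1) 107
270 (np.int64(249), np.int64(256), 5) 116
276 None 139
282 None 550
288 None 548
edge [4.07906814e-03 2.12988453e+02] 215.2849679846809
edge [8.30254469e-02 1.69411865e+02] 216.1551917648484
[[242.0, 191.0], [257.0, 191.0], [257.0, 203.0], [242.0, 203.0]] [[507.4, 194.0, 126.0], [505.6, 210.2, 126.0], [519.4, 211.7, 126.0], [521.2, 195.3, 126.0]]
```

Threshold was too low for the lit top face, so I use 240.

```bash
python3 - <<'E'
from h import *
im=load('w2')
p=im['pixels'][180:290,230:272].astype(int).sum(2)
L=[]
for v in range(25,90):
    c=np.flatnonzero(p[v]<230); L.append((c.min()+229.5,c.max()+230.5,v+180))
L=np.array(L); print(L[::8].tolist())
for k in(0,1):
    w=onplane(im,L[:,[k,2]],126); f=np.polyfit(w[:,0],w[:,1],1); print('edge',f,np.polyval(f,563))
col=p[:,20]; print([(i+180,int(c)) for i,c in enumerate(col) if i<30 or i>85])
w=onplane(im,[(250.5,203.5),(250.5,277)],126); print(w.round(1))
E
```

```text
[[240.5, 258.5, 205.0], [240.5, 258.5, 213.0], [241.5, 258.5, 221.0], [241.5, 258.5, 229.0], [241.5, 257.5, 237.0], [241.5, 257.5, 245.0], [241.5, 257.5, 253.0], [241.5, 257.5, 261.0], [241.5, 257.5, 269.0]]
edge [1.09979418e-01 1.36660644e+02] 198.579056706439
edge [9.32859741e-02 1.65212704e+02] 217.7327075240507
[(180, 384), (181, 441), (182, 475), (183, 470), (184, 442), (185, 378), (186, 320), (187, 308), (188, 302), (189, 277), (190, 213), (191, 112), (192, 60), (193, 47), (194, 36), (195, 60), (196, 40), (197, 45), (198, 49), (199, 69), (200, 48), (201, 78), (202, 104), (203, 137), (204, 171), (205, 173), (206, 183), (207, 176), (208, 175), (209, 170), (266, 137), (267, 130), (268, 142), (269, 145), (270, 135), (271, 136), (272, 130), (273, 126), (274, 126), (275, 134), (276, 147), (277, 255), (278, 385), (279, 491), (280, 537), (281, 551), (282, 555), (283, 550), (284, 552), (285, 550), (286, 551), (287, 551), (288, 552), (289, 549)]
[[520.7 204.7 126. ]
 [614.  214.6 126. ]]
```

```bash
python3 - <<'E'
from h import *
for z in(170,88): print(delta([566,208.5,z],[-1,-.1016,0],[0,0,-1]))
E
```

```text
(array([-0.2384, -0.0151,  0.3337]), array([-0.    , -0.0009,  0.0057]))
(array([-0.2388, -0.0151,  0.607 ]), array([-0.    , -0.0009,  0.0057]))
```

>>> step_arm --deltas '[[[-0.2385,-0.015,0.2],[0,0,0.0057],1],[[-0.2385,-0.015,0.25],[0,0,0.0057],1],[[-0.2385,-0.015,0.33],[0,0,0.0057],1],[[-0.2385,-0.015,0.38],[0,0,0.0057],1],[[-0.2385,-0.015,0.45],[0,0,0.0057],1],[[-0.2385,-0.015,0.53],[0,0,0.0057],1],[[-0.2385,-0.015,0.59],[0,0,0.0057],1],[[-0.2385,-0.015,0.607],[0,0,0.0057],1],[[-0.2385,-0.015,0.607],[0,0,0.0057],1],[[-0.2385,-0.015,0.607],[0,0,0.0057],-1],[[-0.2385,-0.015,0.607],[0,0,0.0057],-1],[[-0.2385,-0.015,0.607],[0,0,0.0057],-1],[[-0.2385,-0.015,0.607],[0,0,0.0057],-1],[[-0.2385,-0.015,0.607],[0,0,0.0057],-1],[[-0.2385,-0.015,0.607],[0,0,0.0057],-1],[[-0.2385,-0.015,0.607],[0,0,0.0057],-1],[[-0.2385,-0.015,0.607],[0,0,0.0057],-1]]'

```text
t: 3.25
ee_pos: [566.7, 207.5, 88.7]
orientation: [-0.158, 3.138, 0.0]
ft_force: [-0.3, -0.5, 0.2]
width: 37.8
grasp_force: 0.0
```

>>> step_arm --deltas '[[[0,0,0],[0,0,0],-1],[[0,0,0],[0,0,0],-1],[[0,0,0],[0,0,0],-1],[[0,0,0],[0,0,0],-1],[[0,0,0],[0,0,0],-1],[[0,0,0],[0,0,0],-1],[[0,0,0],[0,0,0],-1]]'

```text
t: 3.83
ee_pos: [566.7, 207.5, 88.5]
orientation: [0.158, -3.138, 0.0]
ft_force: [0.2, -0.1, -0.3]
width: 21.9
grasp_force: 30.0
```

>>> step_arm --deltas '[[[0,0,-0.05],[0,0,0],-1],[[0,0,-0.12],[0,0,0],-1],[[0,0,-0.2],[0,0,0],-1],[[0,0,-0.28],[0,0,0],-1],[[0,0,-0.36],[0,0,0],-1],[[0,0,-0.44],[0,0,0],-1],[[0,0,-0.5],[0,0,0],-1],[[0,0,-0.5],[0,0,0],-1],[[0,0,-0.5],[0,0,0],-1]]'

```text
t: 4.58
ee_pos: [566.9, 207.6, 238.9]
orientation: [-0.158, 3.136, 0.001]
ft_force: [-0.1, -1.0, -1.7]
width: 21.9
grasp_force: 30.0
```

```bash
python3 - <<'E'
from h import *
o=get_obs(); print(o['t'],o['ee_pos'],o['grasp_force']); a=snap('wrist','w3'); b=snap('side','s3'); t=snap('top','t3')
A=cv2.resize(cv2.imread('pics/w3.png'),(400,300)); B=cv2.resize(cv2.imread('pics/s3.png')[60:240,150:330],(300,300),interpolation=cv2.INTER_CUBIC)
C=cv2.resize(cv2.imread('pics/t3.png')[150:240,160:310],(500,300),interpolation=cv2.INTER_CUBIC)
z=np.zeros((600,700,3),np.uint8); z[:300,:400]=A; z[:300,400:]=B; z[300:,:500]=C
cv2.imwrite('pics/m3.png',z)
E
```

```text
4.5833 [566.85835656 207.56299033 238.9261495 ] 29.961524605751038
```

View pics/m3.png

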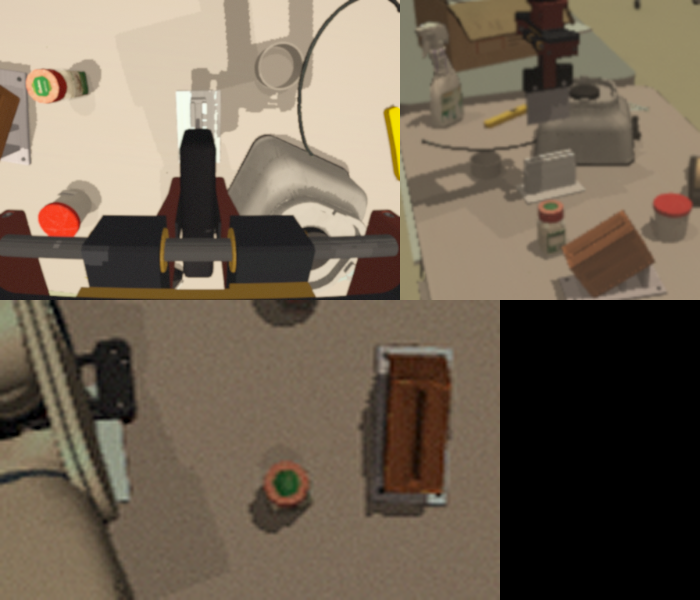

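Scraper is held (width 21.9, handle in the m3 wrist view at (198,200), both ends visible), and the blade is clear of the stand. I measure where the handle sits in the hand, get a coarse block yaw, and plan a tilted viewing pose beside the block.

```bash
python3 - <<'E'
from h import *
im=load('w3'); o=get_obs(); A=R.from_rotvec(o['orientation'])
p=im['pixels'].astype(int).sum(2)
print([(v,int(p[v,250:257].mean())) for v in list(range(160,205,2))+list(range(335,362,2))])
v=220; print(v,p[v,215:290:1].tolist())
for uv in[(253,v) for v in(165,170,180,185,190,195,350,353)]: print(uv,A.inv().apply(onplane(im,[uv],o['ee_pos'][2]+37.5)[0]-o['ee_pos']).round(1))
t=load('top0'); q=t['pixels'][170:212,275:297].astype(int).sum(2)
S=[]
for i,r in enumerate(q):
    j=5+np.argmin(r[5:18]); print(i+170,j+275,r[j],int(np.median(r[3:18])),end=' | ')
E
```

```text
[(160, 355), (162, 349), (164, 242), (166, 67), (168, 66), (170, 66), (172, 60), (174, 63), (176, 57), (178, 63), (180, 61), (182, 67), (184, 72), (186, 80), (188, 83), (190, 89), (192, 99), (194, 99), (196, 98), (198, 98), (200, 101), (202, 98), (204, 101), (335, 163), (337, 140), (339, 144), (341, 139), (343, 138), (345, 136), (347, 137), (349, 138), (351, 132), (353, 149), (355, 449), (357, 623), (359, 629), (361, 629)]
220 [588, 600, 607, 606, 604, 606, 606, 602, 605, 606, 604, 605, 603, 583, 517, 371, 184, 78, 84, 74, 81, 86, 86, 100, 100, 97, 93, 89, 93, 92, 101, 87, 92, 102, 98, 92, 100, 94, 105, 95, 104, 98, 108, 103, 102, 91, 92, 90, 105, 94, 99, 98, 112, 104, 97, 103, 88, 90, 69, 114, 259, 432, 547, 593, 602, 607, 605, 605, 606, 604, 605, 603, 603, 605, 605]
(253, 165) [ 55.7  -0.  -37.3]
(253, 170) [ 53.5  -0.  -37.3]
(253, 180) [ 48.9  -0.  -37.3]
(253, 185) [ 46.6  -0.  -37.4]
(253, 190) [ 44.2  -0.  -37.4]
(253, 195) [ 41.9  -0.  -37.4]
(253, 350) [-48.9  -0.1 -37.7]
(253, 353) [-51.1  -0.1 -37.7]
170 283 107 129 | 171 284 101 124 | 172 282 108 124 | 173 281 77 116 | 174 292 131 163 | 175 283 138 155 | 176 284 113 136 | 177 286 77 139 | 178 286 56 134 | 179 286 62 144 | 180 285 61 144 | 181 285 56 136 | 182 285 65 138 | 183 285 64 150 | 184 285 50 142 | 185 285 62 141 | 186 285 57 145 | 187 285 41 146 | 188 285 47 141 | 189 285 59 144 | 190 285 34 144 | 191 285 69 146 | 192 285 65 147 | 193 285 59 146 | 194 285 43 148 | 195 285 54 140 | 196 284 59 146 | 197 284 65 145 | 198 284 58 138 | 199 284 64 143 | 200 284 64 145 | 201 285 57 138 | 202 285 78 144 | 203 285 75 151 | 204 282 128 146 | 205 291 135 156 | 206 282 143 159 | 207 281 146 180 | 208 291 86 213 | 209 284 193 219 | 210 280 195 225 | 211 287 128 181 |
```

```bash
python3 - <<'E'
from h import *
t=load('top0'); a=onplane(t,[(286.3,176.5)],132)[0]; b=onplane(t,[(284.7,203.5)],84)[0]; print(a,b,(a+b)/2, np.degrees(np.arctan2(a[1]-b[1],a[0]-b[0])))
psi=np.arctan2(a[1]-b[1],a[0]-b[0]); c,s=np.cos(psi),np.sin(psi)
z=[.5*c,.5*s,-.866]; x=[-.866*c,-.866*s,-.5]
print(delta([495,-40,240],x,z))
E
```

```text
[ 596.16754499 -139.7355898   132.        ] [ 512.63142884 -134.79661349   84.        ] [ 554.39948691 -137.26610164  108.        ] -3.383607795623404
(array([ 0.3168, -0.796 , -0.0096]), array([ 0.0272, -0.3503,  0.1042]))
```

>>> step_arm --deltas '[[[0.05,-0.13,-0.04],[0,0,0],-1],[[0.1,-0.26,-0.04],[0,-0.08,0.02],-1],[[0.15,-0.39,-0.03],[0.01,-0.16,0.05],-1],[[0.22,-0.52,-0.02],[0.02,-0.24,0.08],-1],[[0.28,-0.65,-0.01],[0.027,-0.32,0.104],-1],[[0.317,-0.796,-0.01],[0.027,-0.35,0.104],-1],[[0.317,-0.796,-0.01],[0.027,-0.35,0.104],-1],[[0.317,-0.796,-0.01],[0.027,-0.35,0.104],-1],[[0.317,-0.796,-0.01],[0.027,-0.35,0.104],-1],[[0.317,-0.796,-0.01],[0.027,-0.35,0.104],-1]]'

```text
t: 5.57
ee_pos: [496.1, -39.5, 241.0]
orientation: [0.078, 2.616, -0.019]
ft_force: [0.5, -0.2, -1.7]
width: 22.0
grasp_force: 30.0
```

```bash
python3 - <<'E'
from h import *
o=get_obs(); print(o['t'],o['ee_pos'],o['qpos'].round(2),R.from_rotvec(o['orientation']).as_matrix().round(3).tolist()); snap('wrist','w4'); snap('side','s4')
E
```

```text
5.5667 [496.07349242 -39.47131454 241.02355488] [-0.12  0.03  2.23  0.1   0.37 -1.72] [[-0.864, 0.059, 0.5], [0.052, 0.998, -0.028], [-0.501, 0.002, -0.866]]
```

View pics/w4.png

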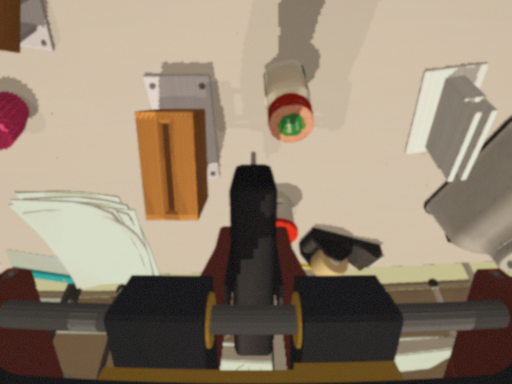

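The block's slanted face is seen nearly face-on, with corners about (137,112), (204,110), (207,215), (146,220) and the slot down columns 165–175. The held handle is at (253,260).

```bash
python3 - <<'E'
from h import *
im=load('w4'); p=cv2.GaussianBlur(im['pixels'],(3,3),0).astype(int)
g=p.sum(2)
for v in range(106,224,6): print(v,g[v,136:210:2].tolist())
for u in(168,170,172): print(u,[(v,int(g[v,u])) for v in list(range(112,132))+list(range(198,222))])
E
```

```text
106 [572, 571, 571, 571, 573, 571, 571, 587, 628, 636, 623, 526, 406, 378, 383, 386, 384, 382, 381, 377, 377, 377, 382, 383, 380, 382, 388, 385, 381, 381, 381, 378, 380, 381, 385, 384, 384]
112 [435, 404, 380, 396, 384, 386, 385, 381, 384, 362, 312, 298, 298, 300, 298, 300, 297, 302, 300, 302, 301, 297, 301, 299, 300, 297, 294, 282, 243, 178, 161, 160, 165, 169, 240, 356, 386]
118 [413, 373, 387, 371, 375, 382, 363, 375, 368, 371, 350, 330, 334, 327, 338, 340, 338, 332, 330, 341, 344, 348, 349, 346, 347, 345, 343, 333, 281, 184, 162, 160, 164, 171, 232, 354, 385]
124 [432, 344, 340, 344, 344, 346, 347, 347, 346, 351, 334, 293, 271, 241, 216, 219, 258, 291, 310, 333, 343, 346, 345, 346, 347, 349, 348, 344, 303, 206, 168, 161, 167, 171, 215, 345, 383]
130 [471, 352, 341, 344, 344, 345, 344, 345, 346, 348, 339, 303, 272, 227, 174, 172, 220, 285, 306, 333, 344, 346, 345, 348, 350, 347, 348, 342, 318, 224, 171, 164, 162, 168, 212, 336, 385]
136 [521, 379, 342, 345, 343, 345, 343, 344, 345, 350, 348, 312, 275, 241, 186, 171, 196, 266, 304, 337, 344, 345, 343, 346, 349, 349, 351, 350, 326, 
[... 3598 characters left out ...]
(208, 190), (209, 200), (210, 209), (211, 221), (212, 234), (213, 256), (214, 292), (215, 326), (216, 340), (217, 347), (218, 372), (219, 428), (220, 495), (221, 547)]
172 [(112, 300), (113, 328), (114, 338), (115, 338), (116, 335), (117, 332), (118, 330), (119, 324), (120, 318), (121, 314), (122, 313), (123, 312), (124, 310), (125, 310), (126, 309), (127, 311), (128, 310), (129, 307), (130, 306), (131, 306), (198, 178), (199, 175), (200, 173), (201, 173), (202, 172), (203, 172), (204, 174), (205, 178), (206, 176), (207, 174), (208, 179), (209, 191), (210, 209), (211, 222), (212, 232), (213, 254), (214, 291), (215, 325), (216, 342), (217, 350), (218, 374), (219, 429), (220, 497), (221, 547)]
```

```bash
python3 - <<'E'
from h import *
p=load('w4')['pixels'][95:230,125:220,::-1]
cv2.imwrite('pics/c4.png',cv2.resize(p,None,fx=4,fy=4,interpolation=cv2.INTER_CUBIC))
E
```

```text
(no output)
```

View pics/c4.png

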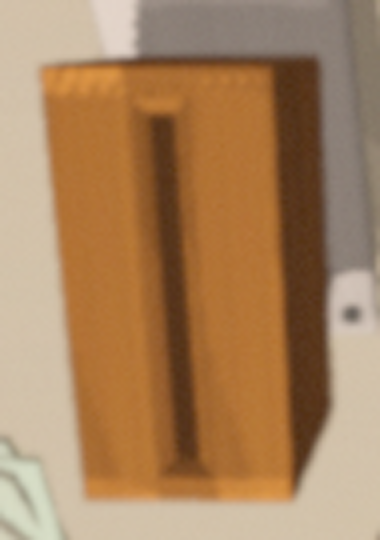

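The crop shows the mouth's outer (chamfer) edge from row ~119.3 to 214.3, centreline (164.8,119.3) to (171.9,214.3), with face corners (135.5,111.5), (193,111.3), (146.3,219.3), (198.3,219.3).

```bash
cat > blk.py <<'E'
from h import *
im=load('w4'); uv=[(164.8,119.3),(171.9,214.3),(135.5,111.5),(193,111.3),(146.3,219.3),(198.3,219.3)]
O=np.array([554,-137,108.]); psi=-.059
for k in range(8):
    n=np.array([-.5*np.cos(psi),-.5*np.sin(psi),.866]); o,d=ray(im,uv); W=o+d*(((O-o)@n)/(d@n))[:,None]
    ctr=(W[0]+W[1])/2; e=W[1]-W[0]; O=ctr+n*((108-ctr[2])/n[2]); psi=np.arctan2(e[1],e[0])
e/=np.linalg.norm(e)
if __name__=='__main__':
    print(O,np.degrees(psi),'len',np.linalg.norm(W[1]-W[0]),'pitch',np.degrees(np.arcsin(e[2])))
    f=W[2:]; print('face ctr',f.mean(0),'len',np.linalg.norm((f[2]+f[3]-f[0]-f[1])/2),'wid',np.linalg.norm(f[1]-f[0]),np.linalg.norm(f[3]-f[2]), np.degrees(np.arctan2(*((f[2]+f[3]-f[0]-f[1])[[1,0]]))))
    print(W.round(1).tolist())
E
python3 blk.py
```

```text
[ 553.27950892 -134.3977624   108.        ] -4.215674078407226 len 104.72389692578814 pitch 30.000727780827393
face ctr [ 552.48802017 -134.4634647   107.54704496] len 118.79680054027372 wid 59.09301926017128 59.5229929806437 -4.2029028314498165
[[508.1, -131.1, 81.8], [598.5, -137.7, 134.2], [499.1, -160.2, 77.9], [503.3, -101.2, 77.8], [601.9, -167.9, 137.4], [605.7, -108.5, 137.1]]
```

```bash
cat > plan.py <<'E'
from blk import *
import sys
O=np.array([553.3,-134.7,108.]); psi=np.radians(-4.2); c,s_=np.cos(psi),np.sin(psi); bz=np.array([-.5*c,-.5*s_,.866]); bx=np.array([.866*c,.866*s_,.5]); by=np.cross(bz,bx)
def tgt(s,dx=-2,dy=0): return O+bz*(s+78.5)+bx*dx+by*dy
if __name__=='__main__':
    for s in map(float,sys.argv[1:]): print(s,*[a.tolist() for a in delta(tgt(s),-bx,-bz)])
    p=get_obs(); q=p['ee_pos']-O; print(p['t'],'rel',q@bx+2,q@by,q@bz-78.5)
E
python3 plan.py 35 12
```

```text
35.0 [0.0492, -0.3054, 0.1098] [0.0062, 0.0011, 0.0087]
12.0 [0.0493, -0.3061, 0.1864] [0.0062, 0.0011, 0.0087]
5.6667 rel 13.511895319610893 91.49229107192622 68.79455842809824
```

>>> step_arm --deltas '[[[0.02,-0.12,0.02],[0.006,0.001,0.009],-1],[[0.04,-0.23,0.07],[0.006,0.001,0.009],-1],[[0.049,-0.306,0.11],[0.006,0.001,0.009],-1],[[0.049,-0.306,0.15],[0.006,0.001,0.009],-1],[[0.049,-0.306,0.186],[0.006,0.001,0.009],-1],[[0.049,-0.306,0.186],[0.006,0.001,0.009],-1],[[0.049,-0.306,0.186],[0.006,0.001,0.009],-1]]'

```text
t: 6.25
ee_pos: [506.1, -131.2, 185.1]
orientation: [0.096, 2.617, -0.024]
ft_force: [0.0, 0.2, -2.2]
width: 22.1
grasp_force: 30.0
```

```bash
python3 plan.py -10 -20; python3 - <<'E'
from h import *
snap('side','s5'); snap('wrist','w5')
B=cv2.resize(cv2.imread('pics/s5.png')[120:250,200:350],(450,390),interpolation=cv2.INTER_CUBIC)
A=cv2.resize(cv2.imread('pics/w5.png')[60:300,180:330],(244,390))
cv2.imwrite('pics/m5.png',np.hstack([B,A]))
E
```

```text
-10.0 [-0.0016, -0.0003, 0.073] [0.0006, -0.0007, -0.0003]
-20.0 [-0.0016, -0.0003, 0.1063] [0.0006, -0.0007, -0.0003]
6.25 rel -0.4496831551246814 0.06789181071823223 11.891673740684823
```

View pics/m5.png

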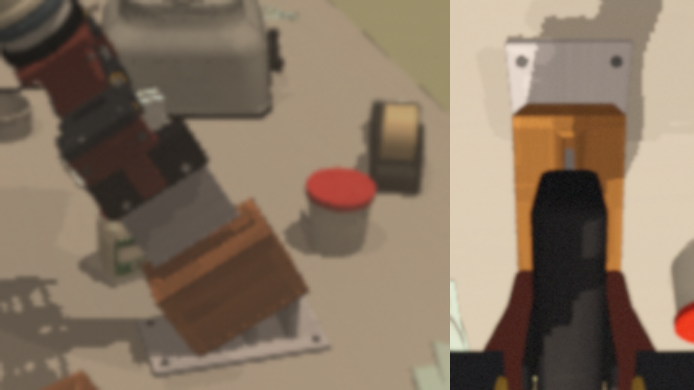

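The blade sits just above the mouth and in line with the slot, both in the side view at (185,235) and the wrist crop at (570,155). I'll insert gently.

>>> step_arm --deltas '[[[-0.001,0,0.015],[0,0,0],-1],[[-0.001,0,0.03],[0,0,0],-1],[[-0.001,0,0.045],[0,0,0],-1],[[-0.001,0,0.06],[0,0,0],-1],[[-0.001,0,0.073],[0,0,0],-1],[[-0.001,0,0.073],[0,0,0],-1]]'

```text
t: 6.85
ee_pos: [517.2, -132.8, 166.2]
orientation: [0.098, 2.616, -0.025]
ft_force: [-0.2, 1.0, -1.2]
width: 21.5
grasp_force: 30.0
```

```bash
python3 plan.py -45; python3 -c "
from h import *
print(get_obs()['ft_force'],get_obs()['moment'])"
```

```text
-45.0 [-0.0005, 0.0026, 0.1166] [-0.0001, -0.0, -0.0011]
6.85 rel -0.1635242934036576 -0.7854985931008999 -10.008059371745475
[-0.18414195  0.97333184 -1.23688867] [0.03552708 0.35827168 0.04896046]
```

>>> step_arm --deltas '[[[0,0,0.02],[0,0,0],-1],[[0,0,0.04],[0,0,0],-1],[[0,0,0.06],[0,0,0],-1],[[0,0,0.08],[0,0,0],-1],[[0,0,0.1],[0,0,0],-1],[[0,0,0.117],[0,0,0],-1],[[0,0,0.117],[0,0,0],-1],[[0,0,0.117],[0,0,0],-1]]'

```text
t: 7.52
ee_pos: [536.3, -132.1, 140.0]
orientation: [0.101, 2.625, -0.031]
ft_force: [-1.3, -0.3, -3.3]
width: 21.8
grasp_force: 30.0
```

```bash
python3 plan.py -68 -70
```

```text
-68.0 [0.0097, -0.0041, 0.0862] [-0.0032, -0.0057, -0.0016]
-70.0 [0.0096, -0.0041, 0.0928] [-0.0032, -0.0057, -0.0016]
7.5167 rel 3.126278670209521 1.3462593583026745 -42.181481975663026
```

>>> step_arm --deltas '[[[0,0,0],[0,0,0],-1],[[0,0,0],[0,0,0],-1]]'

```text
t: 7.68
ee_pos: [536.1, -132.2, 140.4]
orientation: [0.101, 2.624, -0.031]
ft_force: [-1.6, 0.5, -4.4]
width: 22.0
grasp_force: 30.0
```

```bash
python3 plan.py -55 -70;  python3 -c "
from h import *
o=get_obs();print(o['ft_force'],o['moment'],o['qpos'],o['qvel'].round(3))"
```

```text
-55.0 [0.0103, -0.004, 0.0443] [-0.0033, -0.0053, -0.0017]
-70.0 [0.0099, -0.0037, 0.0943] [-0.0033, -0.0053, -0.0017]
7.6833 rel 3.1939079094467573 1.2543531232024694 -41.7358858821898
[-1.58705501  0.47662858 -4.40413688] [ 0.17807125  1.01753722 -0.02386302] [-0.33131255  0.32113596  2.18790195  0.7545834   0.17769625 -2.54042217] [-0.002 -0.003  0.001 -0.001 -0.    -0.001]
```

Joint 6 has come to its limit (-2.54), near a wrist singularity. The blade is already ~42 mm in with the grip held for several tenths of a second, so step 2 should be met. I release, back out along the tool axis, and then seat it with a half-turned wrist.

>>> step_arm --deltas '[[[0,0,0],[0,0,0],0.3],[[0,0,0],[0,0,0],0.3],[[0,0,0],[0,0,0],0.3],[[0,0,0],[0,0,0],0.3],[[0,0,0],[0,0,0],0.3],[[0,0,0],[0,0,0],0.3]]'

```text
t: 8.18
ee_pos: [536.8, -132.6, 140.9]
orientation: [0.102, 2.623, -0.032]
ft_force: [-0.4, 0.3, 0.0]
width: 56.0
grasp_force: 0.0
```

```bash
python3 plan.py -40 60;  python3 - <<'E'
from h import *
print(get_obs()['width'],get_obs()['qpos'])
snap('side','s6'); snap('wrist','w6')
B=cv2.resize(cv2.imread('pics/s6.png')[120:250,200:350],(450,390),interpolation=cv2.INTER_CUBIC)
A=cv2.resize(cv2.imread('pics/w6.png')[60:300,180:330],(244,390))
cv2.imwrite('pics/m6.png',np.hstack([B,A]))
E
```

```text
-40.0 [0.0136, -0.0031, -0.0056] [-0.0038, -0.0043, -0.0018]
60.0 [0.0158, -0.005, -0.3389] [-0.0038, -0.0043, -0.0018]
8.1833 rel 4.078714548281001 0.9242806166145192 -41.70195265958685
56.03925065257088 [-0.33130891  0.3210065   2.18700246  0.75486795  0.17701954 -2.5404724 ]
```

View pics/m6.png

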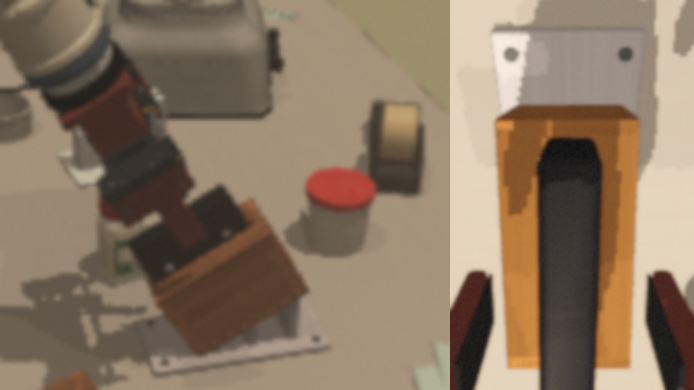

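After release the scraper has slid down by itself: the handle's underside sits on the wood, side crop (190,225), with both fingers clear of it. I retreat along the tool axis.

>>> step_arm --deltas '[[[0,0,-0.05],[0,0,0],0.3],[[0,0,-0.12],[0,0,0],0.3],[[0,0,-0.2],[0,0,0],0.3],[[0,0,-0.3],[0,0,0],0.3],[[0,0,-0.4],[0,0,0],0.3],[[0,0,-0.4],[0,0,0],0.3],[[0,0,-0.4],[0,0,0],0.3],[[0,0,-0.4],[0,0,0],0.3]]'

```text
t: 8.95
ee_pos: [477.6, -127.5, 244.9]
orientation: [0.102, 2.623, -0.032]
ft_force: [-0.0, -0.2, -0.8]
width: 57.4
grasp_force: 0.0
```

```bash
python3 plan.py 60;  python3 - <<'E'
from plan import *
o=get_obs(); print(o['width'],o['qpos'].round(3),o['ft_force'])
s=snap('side','s7'); w=snap('wrist','w7'); t=snap('top','t7')
def draw(im,f,k):
    a=cv2.imread(f'pics/{f}.png')
    for h in(0,46):
        q=[O+bx*i+by*j+bz*h for i,j in((-50,-11),(50,-11),(50,11),(-50,11))]
        cv2.polylines(a,[np.int32(proj(im,q)*16)],True,(0,255,0),1,shift=4)
    return a
B=cv2.resize(draw(s,'s7',0)[120:250,200:350],(450,390),interpolation=cv2.INTER_CUBIC)
A=cv2.resize(draw(w,'w7',0)[60:300,180:330],(244,390))
cv2.imwrite('pics/m7.png',np.hstack([B,A]))
E
```

```text
60.0 [0.015, -0.0053, 0.0602] [-0.0037, -0.0044, -0.0018]
8.95 rel 4.614519435039497 1.6671370818255726 78.00929346210052
57.38740767369914 [-0.373  0.021  2.218  0.348  0.426 -2.149] [-0.0194936  -0.15058319 -0.82904425]
```

View pics/m7.png

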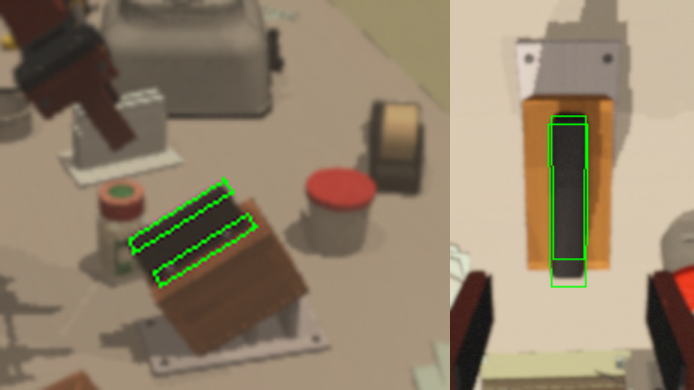

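The prediction for a seated handle (green) agrees with the picture to about a pixel, with a few mm shift down the slope. 3 mm is only ~1 pixel here, so I make sure with a light push from closed fingers at a smaller tilt, away from the joint-6 limit. The contact height also measures the seating.

```bash
cat > push.py <<'E'
from plan import *
a=np.radians(18); x=[-np.cos(a)*c,-np.cos(a)*s_,-np.sin(a)]; z=[np.sin(a)*c,np.sin(a)*s_,-np.cos(a)]
for h in(75,54,48,44): print(h,*[v.tolist() for v in delta(O+bz*h-3*bx,x,z)])
o=get_obs(); q=o['ee_pos']-O; print(o['t'],'rel',q@bx,q@by,q@bz,'F',np.dot(o['ft_force'],bz),o['ft_force'],o['qpos'].round(2))
E
python3 push.py
```

```text
75 [0.0133, -0.0051, 0.2688] [-0.0029, 0.1334, -0.0023]
54 [0.0126, -0.0048, 0.3388] [-0.0029, 0.1334, -0.0023]
48 [0.0124, -0.0047, 0.3588] [-0.0029, 0.1334, -0.0023]
44 [0.0123, -0.0046, 0.3721] [-0.0029, 0.1334, -0.0023]
9.1 rel 1.7379261861609052 1.890273907822848 155.58719875497405 F 0.5599347431743161 [-0.99643217 -0.19433987  0.08103138] [-0.37  0.02  2.22  0.35  0.43 -2.15]
```

>>> step_arm --deltas '[[[0,0,0.02],[0,0.03,0],-1],[[0.005,-0.002,0.05],[0,0.06,0],-1],[[0.01,-0.005,0.08],[0,0.1,0],-1],[[0.0133,-0.005,0.12],[-0.003,0.133,-0.002],-1],[[0.0133,-0.005,0.16],[-0.003,0.133,-0.002],-1],[[0.0133,-0.005,0.2],[-0.003,0.133,-0.002],-1],[[0.0133,-0.005,0.2],[-0.003,0.133,-0.002],-1],[[0.0133,-0.005,0.2],[-0.003,0.133,-0.002],-1],[[0.0133,-0.005,0.2],[-0.003,0.133,-0.002],-1],[[0.0133,-0.005,0.2],[-0.003,0.133,-0.002],-1],[[0.0133,-0.005,0.23],[-0.003,0.133,-0.002],-1],[[0.0133,-0.005,0.26],[-0.003,0.133,-0.002],-1],[[0.0133,-0.005,0.269],[-0.003,0.133,-0.002],-1],[[0.0133,-0.005,0.269],[-0.003,0.133,-0.002],-1]]'

```text
t: 10.27
ee_pos: [513.6, -131.9, 171.9]
orientation: [0.104, 2.824, -0.017]
ft_force: [-0.5, -0.2, -0.2]
width: 0.4
grasp_force: 0.0
```

```bash
python3 push.py
```

```text
75 [0.0014, 0.0005, 0.0011] [-0.0002, 0.001, -0.0002]
54 [-0.013, 0.0005, 0.0696] [-0.0002, 0.001, -0.0002]
48 [-0.0172, 0.0005, 0.0892] [-0.0002, 0.001, -0.0002]
44 [-0.0199, 0.0005, 0.1022] [-0.0002, 0.001, -0.0002]
10.2667 rel -2.5188667114062113 -0.15460003363481342 75.23698443749369 F 0.08428756138040552 [-0.49679677 -0.17378935 -0.18138538] [-0.32  0.25  2.09  0.16  0.5  -1.94]
```

>>> step_arm --deltas '[[[-0.003,0,0.02],[0,0,0],-1],[[-0.007,0,0.04],[0,0,0],-1],[[-0.011,0,0.06],[0,0,0],-1],[[-0.013,0,0.07],[0,0,0],-1],[[-0.015,0,0.079],[0,0,0],-1],[[-0.015,0,0.079],[0,0,0],-1]]'

```text
t: 10.77
ee_pos: [525.3, -132.9, 151.1]
orientation: [0.104, 2.824, -0.017]
ft_force: [0.6, -0.2, -0.7]
width: 0.3
grasp_force: 0.0
```

```bash
python3 push.py
```

```text
75 [0.0171, 0.0007, -0.0769] [-0.0003, 0.0014, -0.0002]
54 [0.0027, 0.0007, -0.0084] [-0.0003, 0.0014, -0.0002]
48 [-0.0015, 0.0007, 0.0112] [-0.0003, 0.0014, -0.0002]
44 [-0.0042, 0.0007, 0.0242] [-0.0003, 0.0014, -0.0002]
10.7667 rel -2.737939807505427 -0.2094840342439606 51.3612033032707 F -0.8993548870708599 [ 0.59501505 -0.2354206  -0.68594161] [-0.31  0.3   2.08  0.17  0.46 -1.95]
```

No contact at 51 mm, so I continue in ~1 mm steps.

>>> step_arm --deltas '[[[-0.001,0,0.004],[0,0,0],-1],[[-0.001,0,0.008],[0,0,0],-1],[[-0.002,0,0.011],[0,0,0],-1],[[-0.002,0,0.011],[0,0,0],-1]]'

```text
t: 11.1
ee_pos: [526.9, -133.1, 148.8]
orientation: [0.104, 2.823, -0.017]
ft_force: [-0.7, 0.4, 0.1]
width: 0.7
grasp_force: 0.4
```

>>> step_arm --deltas '[[[-0.001,0,0.003],[0,0,0],-1],[[-0.001,0,0.005],[0,0,0],-1],[[-0.001,0,0.005],[0,0,0],-1]]'

```text
t: 11.35
ee_pos: [527.2, -133.1, 148.3]
orientation: [0.104, 2.823, -0.017]
ft_force: [-8.9, 0.8, 13.9]
width: 0.2
grasp_force: 8.2
```

```bash
python3 push.py
```

```text
75 [0.0202, 0.0009, -0.088] [-0.0004, 0.0019, -0.0001]
54 [0.0059, 0.001, -0.0194] [-0.0004, 0.0019, -0.0001]
48 [0.0018, 0.001, 0.0001] [-0.0004, 0.0019, -0.0001]
44 [-0.0009, 0.001, 0.0132] [-0.0004, 0.0019, -0.0001]
11.35 rel -2.4667406841947113 -0.2944019056919565 47.92620936503026 F 16.498226273793346 [-8.88509934  0.83140367 13.89972508] [-0.31  0.31  2.07  0.17  0.45 -1.95]
```

Firm contact (16 N) comes at 48 mm. Allowing ~2 mm for the tilted finger edge, the handle top is at 46 mm, so it is fully home. I retreat.

>>> step_arm --deltas '[[[0,0,-0.03],[0,0,0],-1],[[0,0,-0.08],[0,0,0],-1],[[0,0,-0.16],[0,0,0],-1],[[0,0,-0.26],[0,0,0],-1],[[0,0,-0.36],[0,0,0],-1],[[0,0,-0.36],[0,0,0],-1],[[0,0,-0.36],[0,0,0],-1],[[0,0,-0.36],[0,0,0],-1]]'

```text
t: 12.02
ee_pos: [493.9, -130.5, 249.9]
orientation: [0.104, 2.823, -0.017]
ft_force: [-0.7, -0.8, -1.0]
width: 0.3
grasp_force: 0.0
```

```bash
python3 - <<'E'
from h import *
o=get_obs(); print(o['ee_pos'],o['ft_force'],np.abs(o['qvel']).max()); print(close_job())
E
```

```text
[ 493.91740267 -130.50000375  249.91522637] [-0.67112623 -0.77295497 -1.03492077] 0.028221367754585742
the job is handed in; nothing more can be done
None
```

The scraper is fully home in the larger slanted block by my measurements, released, and the job was handed in at about 12 s; the verdict was not shown, and joint 6 briefly read -2.5405 against its -2.54 limit, which could count as passing its range.

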